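Sweep the picked stones and nuts through the slide gate into the reject cup

ROBOT

A 7-joint arm with a two-finger parallel gripper is mounted at the origin on a cart in front of the work surface, level with it; the furniture and walls round the work are solid. World frame = base frame: x ahead of the robot, y to its left, z up, the work surface at z = 0. Lengths are in m, angles in rad, forces in N, time in s.
With the tool pointing down it reaches from about 0.4 to 0.85 m from the base axis. Payload 10.4 kg.
Tool frame: the origin (TCP) lies at the very end of the fingers, on their centre line; the grasp point (between the pads) lies r.pinch_z behind it (r.pinch_z is the distance from the TCP to the grasp point, in m); z points along the fingers, x is the direction in which the jaws open and shut, and the axes are right-handed (so a half turn about z gives the same grasp; the last joint's range is limited). The gripper opens to 87 mm and grips with 3 to 60 N. Pads are 19 mm wide; open, the fingers measure 117 mm over their backs; the gripper's body (75 mm by 190 mm) begins 51 mm behind the grasp point.
Start: joints at [1.104, 0.332, -0.065, 1.46, 0.022, 1.35, -0.088], TCP at [0.268, -0.564, 0.223] pointing down, gripper open.
Joint ranges: [-2.6, 2.6], [-0.5, 2.12], [-1.47, 1.34], [0.16, 2.42], [-1.27, 4.41], [0.06, 2.06], [-2.6, 2.6]. Speed limits (rad/s): [2.22, 2.22, 2.79, 2.79, 3.14, 3.14, 3.14].

INTERFACE

Orientations are given as a unit quaternion [x, y, z, w].
In Python, from bench import r gives the robot as it stands.
- The arm moves only by the tool carry_out, never from a script. Its argument "increments" is text: rows parted by semicolons, each of 7 numbers parted by spaces: the turn, a rotation vector about the tool's x, y, z in degrees, then the shift along the tool's x, y, z in m, then the finger opening in m, from 0 to 0.087. A call has exactly 5 rows; each row is the pose to reach, as a shift and turn from the pose measured when the call began, along the tool's axes at that moment; what a row does not reach only later rows make up. A row lasts 1/8 s, in which the tool goes at most 62.5 mm and 10.7 degrees, less where a joint would pass 70% of its speed; a pose out of reach is approached as far as the arm can. A call with a gripper value outside its range is refused whole. The fingers move at their own pace and stop on an object; "squeeze" is the grip in N (left out, the last holds). Time passes only in rows, so rows that repeat a pose let the fingers close, or fill a call up. It gives the time, the measured TCP pose, the force and the opening at its end, in the units of the state.
- r.read_state(): the state, without advancing time (a new reading comes with each control period).
- r.camera(name): name is "scene" or "top" or "wrist"; returns (picture, depth): 400x640x3 uint8, blue, green, red; 400x640 float32, m along the optical axis (not along the pixel's ray), 0 where there is no reading.
- r.camera_model(name): a dict with "K" (3x3 intrinsics, pixels), "k1" (the pictures are not rectified: a ray, as slopes to the right and down, at radius r is drawn at 1 + k1 r^2 times it, then the intrinsics apply), "extrinsics" (4x4, takes a point from camera to world coordinates). Camera axes: x right, y down, z forward; pixel columns grow to the right and rows downward; lengths in m; the calibration is good to about 2 mm. A picture is of the moment at which its call begins: read the wrist's pose just before it. camera_model takes no time and is no camera call; for the wrist camera it gives the pose at the moment of the call.
- r.close_job(): hands the job in, once; it reports no verdict.
The state is a dict: "time": time; "joint_positions": joint angles; "joint_vel": joint speeds; "joint_torque": joint torques, N m; "ee_pos": TCP position; "eef_rot": TCP orientation; "ft_force": force on the tool from outside, world axes, zero at the start; "torque": the same for the moment, N m; "width": finger opening in m.
Only numpy, scipy, OpenCV 4.12 (cv2) and the standard library are available. Lean on these libraries where they do the work, as an engineer would, in place of code of your own. Each camera call takes 0.05 s, during which the arm holds its last target.

TASK

The stones and nuts picked out of the coffee lot lie on the picking board. With a fingertip push the steel slide gate fully open, sweep all four pieces with the fingers along the board and through the drop hole into the cup below, then push the gate fully shut again so that the next lot can be tipped on. Nothing is to be picked up or lifted; leave the sample tin on the board, the cup and the other things on the desk where they are.

Things in the scene. Friction and masses are not known exactly. Their poses are not given: they have to be found in the camera images.
- board: picking board, fixed; plywood deck 250 (x) by 340 mm (y) on legs, top 64 mm above the desk. Origin on the desk under its middle; drop hole towards its -y, z up. Battens 12 mm high edge it. Free deck: x -115..115 mm for y -10..160; from y = -10 two slanting battens narrow it evenly to x -28..28 at y = -104, where the hole begins
- hole (a point): centre of the drop hole at deck level: (0, -130, 64) mm in the board's frame, axes as the board's. Hole 56 mm (x) by 48 mm (y), battens 12 mm high along its two sides and far end (outer face of the end batten 34 mm from this point). Beyond it the gate's two aluminium guide rails, tops 56 mm above the desk, run on for another 120 mm
- gate (a joint): steel slide gate, a thin plate under the deck that closes the drop hole; 0 = fully shut (0 to 6 mm open at the start), 0.056 m = fully open against its stop. It opens along the board's -y, away from the board, with about 2 N of friction, and stays where it is left
- gate_tab (a point): middle of the top edge of the gate's upright push tab, moving with the gate: steel strip 40 mm wide (board x), 3 mm thick (y), top 90 mm above the desk, standing on a tongue whose top is at 55 mm. Shut, 43 mm are clear between the end batten and the tab. Push it from the hole's side along board -y to open, from its outer side along +y to shut. Axes as the board's
- cup: reject cup, round, 71 mm wide at the rim, 42 mm high, standing loose on the desk under the drop hole; origin at the middle of its underside
- pebble_1: grey-brown pebble, 27 x 22 x 15 mm, 15 g, lying on the board on its flattest side; origin at the middle of the side it lies on at the start
- pebble_2: grey-brown pebble, 24 x 21 x 14 mm, 13 g, lying on the board on its flattest side; origin at the middle of the side it lies on at the start
- nut_1: plain steel hex nut, 22 mm across flats (25 mm over the corners), 11 mm thick, 22 g, lying flat; origin at the middle of its underside
- nut_2: plain steel hex nut, 22 mm across flats (25 mm over the corners), 11 mm thick, 22 g, lying flat; origin at the middle of its underside
- tin: closed round grey sample tin, 62 mm wide, 54 mm high, standing loose on the board at the end away from the hole, at least 30 mm from the pieces; origin at the middle of its underside. Leave alone
- brush: wooden bench brush lying on the desk beside the board, 252 x 56 x 46 mm; origin under its middle. Leave alone
- weight: brass 200 g check weight with a knob, 32 mm wide, 34 mm high, standing on the desk; origin at the middle of its underside. Leave alone
- scoop_plastic: yellow sample scoop lying on the desk to the right, 184 x 52 x 31 mm; origin under its middle. Leave alone

How it is judged:
On the way, in this order (a step that is already met when the one before it is completed fails the run):
1. the gate is pushed fully open while all four pieces are still on the board (value of joint gate above 0.05 m and height (world z) of each of pebble_1, pebble_2, nut_1, nut_2 above 0.055 m), for 0.2 s.
2. all four pieces have dropped through the hole and lie in the cup (horizontal distance between each of pebble_1, pebble_2, nut_1, nut_2 and cup below 0.034 m and height (world z) of each of pebble_1, pebble_2, nut_1, nut_2 below 0.05 m and value of joint gate above 0.01 m), for 0.2 s.
3. the gate is pushed shut again (value of joint gate below 0.004 m), for 0.2 s.
At the end, for the whole second after the job is handed in: all four pieces lie at rest in the cup (centre within 34 mm of the cup's axis and less than 50 mm above the desk), the cup still under the hole (within 15 mm), the gate shut to within 4 mm, the tin upright (horizontal distance between each of pebble_1, pebble_2, nut_1, nut_2 and cup below 0.034 m and height (world z) of each of pebble_1, pebble_2, nut_1, nut_2 below 0.05 m and value of joint gate below 0.004 m and linear speed of each of pebble_1, pebble_2, nut_1, nut_2 below 0.03 m/s and horizontal distance between cup and hole below 0.015 m and angle between tin's own z axis and vertical below 0.1 rad); the robot touches nothing.
It fails at once if a piece is lifted more than about 35 mm off the board (height (world z) of any of pebble_1, pebble_2, nut_1, nut_2 above 0.1 m).
It fails at once if a piece is knocked off the board, beside the cup ((height (world z) of pebble_1 below 0.045 m and horizontal distance between pebble_1 and cup above 0.045 m) or (height (world z) of pebble_2 below 0.045 m and horizontal distance between pebble_2 and cup above 0.045 m) or (height (world z) of nut_1 below 0.045 m and horizontal distance between nut_1 and cup above 0.045 m) or (height (world z) of nut_2 below 0.045 m and horizontal distance between nut_2 and cup above 0.045 m)).
It fails at once if the sample tin is shifted by more than 15 mm (distance of tin from where it was at the start of the episode above 0.015 m).
It fails at once if the cup is shifted by more than 15 mm or lifted (distance of cup from where it was at the start of the episode above 0.015 m).
It fails at once if the brush, the weight or the scoop is shifted by more than 20 mm (distance of any of brush, weight, scoop_plastic from where it was at the start of the episode above 0.02 m).
It also fails if it takes over 61 s, if anything falls off the work surface, if the arm or the gripper's body presses on something with over 40 N, if the wrist force passes 120 N, or if a joint passes its speed limit or range.

## Working session

There is one attempt and no reset: what is moved stays moved. The work goes in short steps, Python scripts to look and compute and a tool call to move; the robot and the scene stay as the last step left them, time stands still between calls to the robot, and variables do not carry over. Pictures are saved under pics/ and viewed, and the job is handed in when it is done.

Besides the shell and the picture viewer there is one more tool, called after "Call:" by a JSON object that holds its "op" and its "data", one argument or row to a line. carry_out: Moves the arm, as the interface text tells. Its arguments: {"type":"object","properties":{"increments":{"type":"string"},"squeeze":{"type":"number"}},"required":["increments"]}

```bash
ls; mkdir -p pics; python3 - <<'E'
from bench import r
import cv2,numpy as np
s=r.read_state();print(s['time'],s['ee_pos'],s['eef_rot'],s['width'],r.pinch_z)
for n in("top","scene"):
    p,d=r.camera(n);cv2.imwrite(f"pics/{n}0.png",p);np.save(f"pics/{n}0.npy",d)
    m=r.camera_model(n);print(n,m)
E
```

```text
pics
0.0 [ 0.26815636 -0.56410512  0.22174473] [ 8.45384518e-01 -5.34157732e-01 -6.36885628e-04 -3.57655157e-04] 0.0867845744069478 0.0187
top {'K': array([[468.35344492,   0.        , 320.01933121],
       [  0.        , 468.35344492, 196.67260972],
       [  0.        ,   0.        ,   1.        ]]), 'k1': -0.011399173404750803, 'extrinsics': array([[ 0.13800865, -0.96657134,  0.21608668,  0.29493075],
       [-0.99041821, -0.13579184,  0.02514631, -0.09291973],
       [ 0.0050371 , -0.2174866 , -0.97605031,  1.21502815],
       [ 0.        ,  0.        ,  0.        ,  1.        ]])}
scene {'K': array([[472.32206683,   0.        , 325.4579917 ],
       [  0.        , 472.32206683, 193.87970658],
       [  0.        ,   0.        ,   1.        ]]), 'k1': 0.046923301032751254, 'extrinsics': array([[-0.83730223, -0.33079497,  0.43531558, -0.05663777],
       [-0.54673075,  0.50187517, -0.67022892,  0.82458628],
       [ 0.00323427, -0.79918458, -0.60107699,  0.91192884],
       [ 0.        ,  0.        ,  0.        ,  1.        ]])}
```

View pics/top0.png

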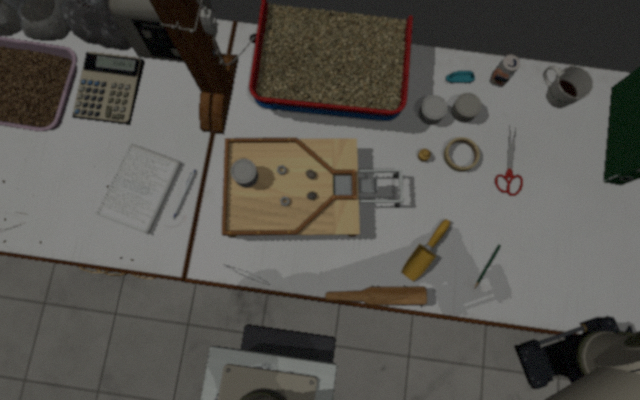

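View pics/scene0.png

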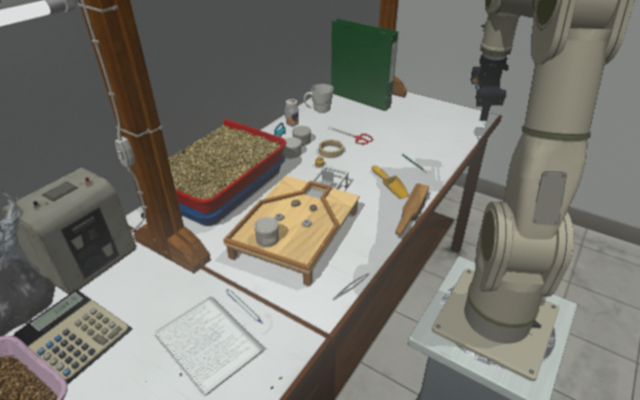

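```bash
cat > h.py <<'E'
import numpy as np,cv2
from bench import r
def ray(n,u,v,m=None):
    m=m or r.camera_model(n);K=m['K']
    q=np.array([(u-K[0,2])/K[0,0],(v-K[1,2])/K[1,1]]);p=q.copy()
    for _ in range(20): p=q/(1+m['k1']*(p@p))
    E=m['extrinsics'];return E[:3,3],E[:3,:3]@np.array([p[0],p[1],1])
def onz(n,u,v,z,m=None):
    o,d=ray(n,u,v,m);return o+d*(z-o[2])/d[2]
def proj(n,P,m=None):
    m=m or r.camera_model(n);E=m['extrinsics'];c=E[:3,:3].T@(np.array(P)-E[:3,3]);p=c[:2]/c[2]
    p=p*(1+m['k1']*(p@p));return m['K'][:2,:2]@p+m['K'][:2,2]
E
python3 - <<'E'
import cv2
p=cv2.imread('pics/top0.png')[125:245,215:425]
p=cv2.convertScaleAbs(cv2.resize(p,None,fx=3.8,fy=3.8,interpolation=cv2.INTER_CUBIC),alpha=1.6)
cv2.imwrite('pics/topz.png',p)
E
```

```text
(no output)
```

View pics/topz.png

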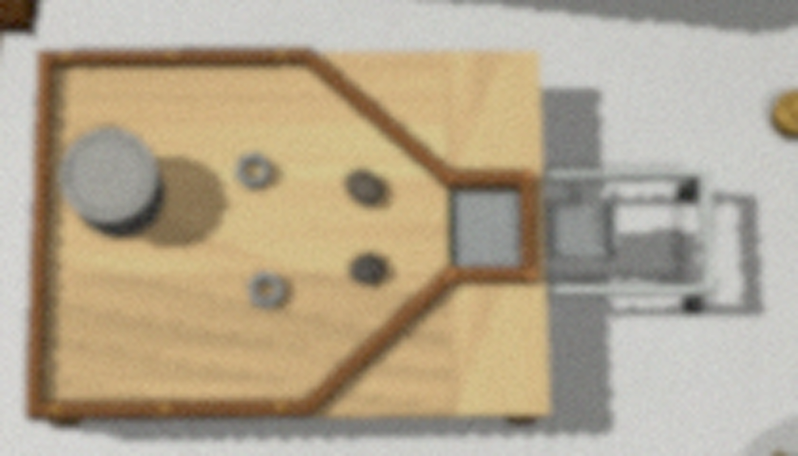

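```bash
cat > m.py <<'E'
from h import *
m=r.camera_model('top')
W=lambda x,y,z:onz('top',215+x/3.8,125+y/3.8,z,m)
pts=[((125,-170),(540,52),.064),((-125,-170),(549,415),.064),((125,170),(40,52),.076),((-125,170),(30,418),.076)]
A=np.array([p[0] for p in pts])/1000.;B=np.array([W(*p[1],p[2])[:2] for p in pts])
a=A-A.mean(0);b=B-B.mean(0)
th=np.arctan2((a[:,0]*b[:,1]-a[:,1]*b[:,0]).sum(),(a*b).sum())
R=np.array([[np.cos(th),-np.sin(th)],[np.sin(th),np.cos(th)]]);t=B.mean(0)-R@A.mean(0)
E
python3 - <<'E'
from m import *
print(np.degrees(th),t,(A@R.T+t-B)*1000)
bd=lambda w:(R.T@(np.array(w)[:2]-t)*1000).round(1)
for n,p,z in [('nut1',(256,171),.075),('nut2',(269,291),.075),('peb1',(367,187),.071),('peb2',(369,268),.071),('tin',(109,176),.118),('holeTL',(452,190),.070),('holeBR',(521,268),.07),('tabT',(703,197),.09),('tabmid',(707,232),.09),('tabB',(711,270),.09)]:
  w=W(*p,z);print(n,w.round(3),bd(w))
d=np.load('pics/top0.npy')
for (x,y) in [(256,171),(109,176),(707,232),(690,190),(487,230),(580,230),(640,250),(790,110)]:
  print(x,y,d[int(125+y/3.8),int(215+x/3.8)])
E
```

```text
8.65847556977983 [0.56692952 0.01130587] [[ 0.50808664 -0.75849992]
 [-0.11502962 -2.46442101]
 [ 0.7732071   1.08652659]
 [-1.16626412  2.13639434]]
nut1 [0.602 0.04  0.075] [39.4 23.1]
nut2 [0.523 0.019 0.075] [-42.2  14.2]
peb1 [ 0.603 -0.034  0.071] [ 28.7 -50.5]
peb2 [ 0.548 -0.043  0.071] [-26.6 -51.3]
tin [0.574 0.128 0.118] [ 25.  113.8]
holeTL [ 0.609 -0.091  0.07 ] [  26.3 -107.1]
holeBR [ 0.563 -0.143  0.07 ] [ -27.5 -151.6]
tabT [ 0.622 -0.254  0.09 ] [  14.2 -270.5]
tabmid [ 0.599 -0.259  0.09 ] [  -9.4 -272. ]
tabB [ 0.574 -0.264  0.09 ] [ -34.8 -273.3]
256 171 1.1916026
109 176 1.1410578
707 232 1.1976324
690 190 1.2419096
487 230 1.1968502
580 230 1.2005287
640 250 1.2513838
790 110 1.236177
```

```bash
python3 - <<'E'
import cv2
p=cv2.imread('pics/scene0.png')[160:290,220:430]
p=cv2.convertScaleAbs(cv2.resize(p,None,fx=3.8,fy=3.8,interpolation=cv2.INTER_CUBIC),alpha=1.3)
cv2.imwrite('pics/scz.png',p)
E
```

```text
(no output)
```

View pics/scz.png

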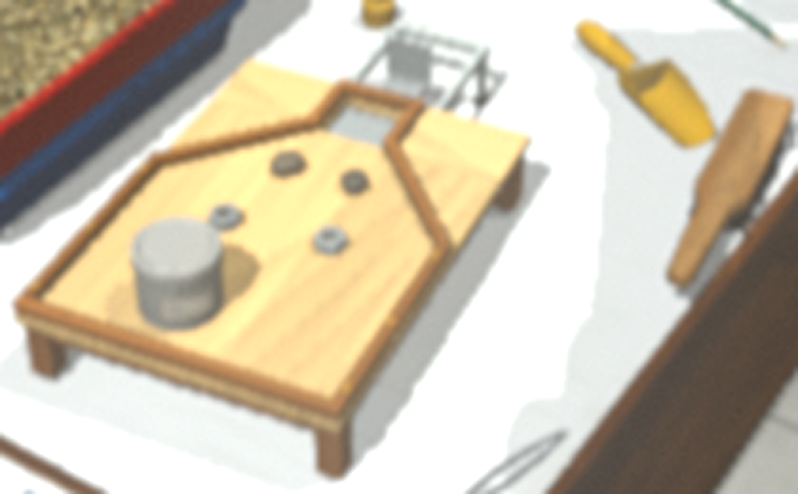

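```bash
cat >> h.py <<'E'
from scipy.spatial.transform import Rotation as Ro
TH=np.radians(8.66);T=np.array([.5669,.0113])
RB=np.array([[np.cos(TH),-np.sin(TH)],[np.sin(TH),np.cos(TH)]])
def b2w(x,y): return RB@np.array([x,y])/1000+T
def go(x,y,z,yaw=0):
    "board mm target, z m, yaw deg of tool x rel. board x -> tool-frame increments"
    s=r.read_state();Rc=Ro.from_quat(s['eef_rot']);a=TH+np.radians(yaw)
    Rt=Ro.from_matrix(np.array([[np.cos(a),np.sin(a),0],[np.sin(a),-np.cos(a),0],[0,0,-1]]))
    w=b2w(x,y);d=Rc.inv().apply(np.array([w[0],w[1],z])-s['ee_pos'])
    rv=(Rc.inv()*Rt).as_rotvec(degrees=True)
    print('turn',rv.round(2),'shift',d.round(4))
def where():
    s=r.read_state();p=s['ee_pos'];b=RB.T@(p[:2]-T)*1000
    print('t',s['time'],'board',b.round(1),'z',p[2].round(4),'F',np.round(s['ft_force'],1),'w',round(s['width'],4),'J',np.round(s['joint_positions'],2))
E
python3 - <<'E'
from m import *
import h
for P in [(20,-207,90),(-20,-207,90),(20,-207,55),(-20,-207,55),(20,-275,56),(0,-130,64),(-20,-164,76)]:
  u,v=proj('top',[*h.b2w(P[0],P[1]),P[2]/1000],m);print(P,((u-215)*3.8).round(),((v-125)*3.8).round())
h.go(0,-185,.16);h.where()
for q in [(423,275),(410,20),(255,110),(424,155),(410,40)]: 
  d=np.load('pics/top0.npy')[q[1],q[0]];o,k=ray('top',*q);print(q,(o+k*d).round(3))
E
```

```text
(20, -207, 90) 606.0 190.0
(-20, -207, 90) 608.0 249.0
(20, -207, 55) 600.0 203.0
(-20, -207, 55) 602.0 261.0
(20, -275, 56) 701.0 202.0
(0, -130, 64) 487.0 230.0
(-20, -164, 76) 540.0 255.0
turn [-4.000e-02  6.000e-02 -7.323e+01] shift [-0.2142 -0.4635  0.0621]
t 0.1 board [-381.9 -523.9] z 0.2218 F [ 0.3 -0.8 -0. ] w 0.0874 J [ 1.1   0.33 -0.06  1.46  0.02  1.35 -0.09]
(423, 275) [ 0.397 -0.352  0.   ]
(410, 20) [ 1.042 -0.233  0.118]
(255, 110) [ 0.785  0.152 -0.005]
(424, 155) [ 0.706 -0.319  0.034]
(410, 40) [ 0.984 -0.239  0.118]
```

Call:
{"op": "carry_out", "data": {
  "increments": "0 0 -10 -0.025 -0.054 0.007 0.014; 0 0 -20 -0.05 -0.108 0.014 0.014; 0 0 -30 -0.075 -0.162 0.02 0.014; 0 0 -40 -0.1 -0.216 0.028 0.014; 0 0 -50 -0.125 -0.27 0.035 0.014"
}}

```text
time: 0.72
ee_pos: [0.4591, -0.3336, 0.1865]
eef_rot: [0.992, -0.124, -0.001, -0.001]
ft_force: [-0.1, -1.0, -0.0]
width: 0.0452
```

```bash
python3 -c "
from h import *
where();go(0,-185,.16)"
```

```text
t 0.725 board [-158.5 -324.7] z 0.1865 F [-0.1 -1.  -0. ] w 0.0452 J [ 0.84  0.25 -0.34  1.65  0.09  1.26  0.23]
turn [ -0.07   0.06 -22.91] shift [ 0.0916 -0.1904  0.0266]
```

Call:
{"op": "carry_out", "data": {
  "increments": "0 0 -8 0.025 -0.055 0.007 0; 0 0 -15 0.05 -0.11 0.014 0; 0 0 -22.9 0.075 -0.16 0.02 0; 0 0 -22.9 0.0916 -0.1904 0.0266 0; 0 0 -22.9 0.0916 -0.1904 0.0266 0"
}}

```text
time: 1.35
ee_pos: [0.5956, -0.168, 0.1588]
eef_rot: [0.997, 0.078, -0.001, -0.002]
ft_force: [-2.0, -0.4, -0.9]
width: 0.0019
```

```bash
python3 -c "
from h import *
where();go(0,-185,.07)
m=r.camera_model('wrist');print(m)
p,d=r.camera('wrist');cv2.imwrite('pics/w1.png',p);np.save('pics/w1.npy',d)"
```

```text
t 1.35 board [   1.4 -181.6] z 0.1588 F [-2.  -0.4 -0.9] w 0.0019 J [ 0.58  0.41 -0.49  1.54  0.19  1.25  0.22]
turn [-0.21  0.09  0.27] shift [-0.0013  0.0038  0.0888]
{'K': array([[318.24379608,   0.        , 322.06384258],
       [  0.        , 318.24379608, 197.3879847 ],
       [  0.        ,   0.        ,   1.        ]]), 'k1': -0.00299983824681022, 'extrinsics': array([[ 0.98789063,  0.15079911,  0.03649279,  0.58471903],
       [ 0.1551452 , -0.95795743, -0.24134523, -0.10195483],
       [-0.00143611,  0.24408438, -0.96975293,  0.32163946],
       [ 0.        ,  0.        ,  0.        ,  1.        ]])}
```

View pics/w1.png

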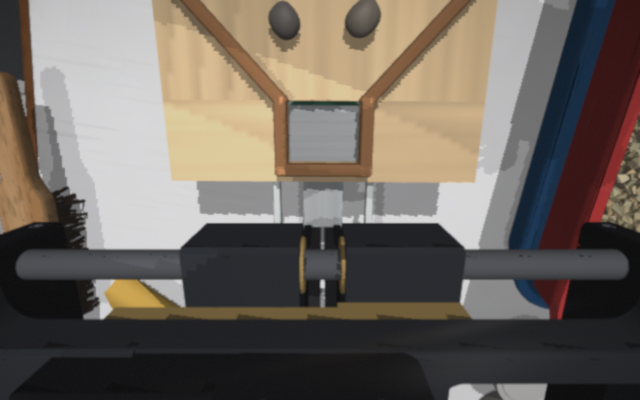

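```bash
python3 -c "
from h import *
B=lambda w:(RB.T@(w[:2]-T)*1000).round(1)
for n,u,v,z in [('deckL -125,-170',173,181,.064),('deckR 125,-170',476,181,.064),('holeTL -28,-104',288,102,.064),('holeTR',360,102,.064),('endbatL out y-164',276,176,.076),('endbatR',371,176,.076),('apexbat top L -28..,-104',287,97,.076),('apexR',363,97,.076),('peb L',284,20,.071),('pebR',362,18,.071)]:
  print(n,B(onz('wrist',u,v,z)))"
```

```text
deckL -125,-170 [-124.  -168.3]
deckR 125,-170 [ 126.2 -167.8]
holeTL -28,-104 [ -27.4 -105.6]
holeTR [  28.6 -105.5]
endbatL out y-164 [ -36.9 -161.8]
endbatR [  37.6 -161.6]
apexbat top L -28..,-104 [ -26.8 -102.6]
apexR [  29.3 -102.5]
peb L [-28.2 -49.8]
pebR [ 27.4 -48.4]
```

Call:
{"op": "carry_out", "data": {
  "increments": "0 0 0 -0.001 0.003 0.025 0; 0 0 0 -0.001 0.004 0.05 0; 0 0 0 -0.001 0.004 0.07 0; 0 0 0 -0.001 0.004 0.088 0; 0 0 0 -0.001 0.004 0.088 0"
}}

```text
time: 2.02
ee_pos: [0.5932, -0.1745, 0.0699]
eef_rot: [0.997, 0.076, -0.002, -0.001]
ft_force: [-0.1, 0.4, -0.1]
width: 0.0008
```

```bash
python3 -c "
from h import *
where();go(0,-245,.07)"
```

```text
t 2.025 board [  -2.  -187.7] z 0.0699 F [-0.1  0.4 -0.1] w 0.0008 J [ 0.58  0.49 -0.47  1.62  0.24  1.09  0.2 ]
turn [-0.18  0.23  0.09] shift [ 0.0019  0.0573 -0.0003]
```

Now the opening push, to about TCP y = -245 first.

Call:
{"op": "carry_out", "data": {
  "increments": "0 0 0 0.001 0.012 0 0; 0 0 0 0.001 0.024 0 0; 0 0 0 0.002 0.036 0 0; 0 0 0 0.002 0.047 0 0; 0 0 0 0.002 0.057 0 0"
}}

```text
time: 2.65
ee_pos: [0.6041, -0.2314, 0.0698]
eef_rot: [0.997, 0.076, -0.002, -0.001]
ft_force: [0.0, 2.3, 1.6]
width: 0.0006
```

```bash
python3 -c "
from h import *
where();go(0,-257,.07)"
```

```text
t 2.65 board [ 2.000e-01 -2.455e+02] z 0.0698 F [0.  2.3 1.6] w 0.0006 J [ 0.63  0.54 -0.44  1.54  0.25  1.12  0.28]
turn [-0.18  0.21  0.07] shift [-0.0002  0.0115 -0.0002]
```

Call:
{"op": "carry_out", "data": {
  "increments": "0 0 0 0 0.003 0 0; 0 0 0 0 0.006 0 0; 0 0 0 0 0.008 0 0; 0 0 0 0 0.01 0 0; 0 0 0 0 0.0105 0 0"
}}

```text
time: 3.28
ee_pos: [0.6045, -0.234, 0.0695]
eef_rot: [0.997, 0.079, -0.004, -0.006]
ft_force: [-13.6, 24.3, 13.2]
width: 0.0007
```

```bash
python3 -c "
from h import *
where();go(0,-257,.07)"
```

```text
t 3.275 board [ 2.000e-01 -2.482e+02] z 0.0695 F [-13.6  24.3  13.2] w 0.0007 J [ 0.63  0.55 -0.44  1.53  0.24  1.13  0.3 ]
turn [-0.74  0.44  0.38] shift [-0.0003  0.0088 -0.0006]
```

Call:
{"op": "carry_out", "data": {
  "increments": "0 0 0 0 -0.006 0 0; 0 0 0 0 -0.012 -0.02 0; 0 0 0 0 -0.02 -0.05 0.01; 0 0 0 0 -0.06 -0.07 0.014; 0 0 0 0 -0.12 -0.075 0.014"
}}

```text
time: 3.9
ee_pos: [0.5875, -0.118, 0.1492]
eef_rot: [0.997, 0.077, -0.002, -0.005]
ft_force: [1.6, 0.7, 0.3]
width: 0.013
```

```bash
python3 -c "
from h import *
where();go(33,-12,.13)
p,d=r.camera('scene');p=p[160:290,220:430]
cv2.imwrite('pics/s2.png',cv2.resize(p,None,fx=3.8,fy=3.8,interpolation=cv2.INTER_CUBIC))
p,d=r.camera('wrist');cv2.imwrite('pics/w2.png',p)"
```

```text
t 3.9 board [   0.9 -130.9] z 0.1492 F [1.6 0.7 0.3] w 0.013 J [ 0.54  0.38 -0.51  1.6   0.18  1.22  0.14]
turn [-0.57  0.21  0.13] shift [ 0.0325 -0.1186  0.0202]
```

View pics/s2.png

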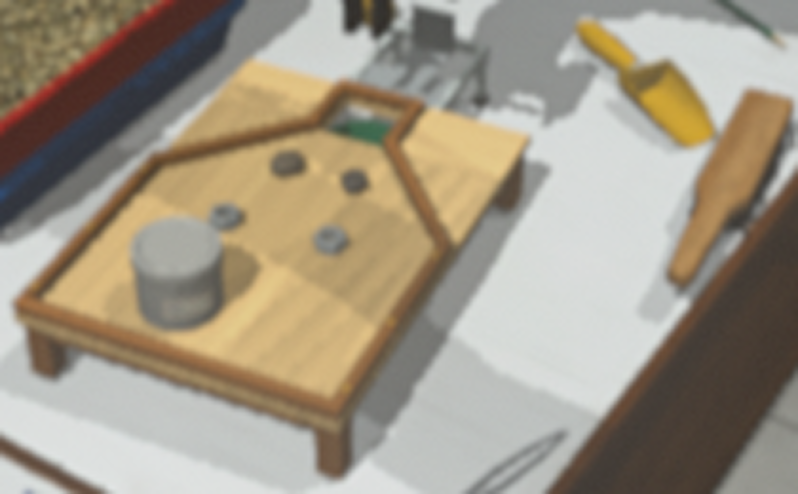

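View pics/w2.png

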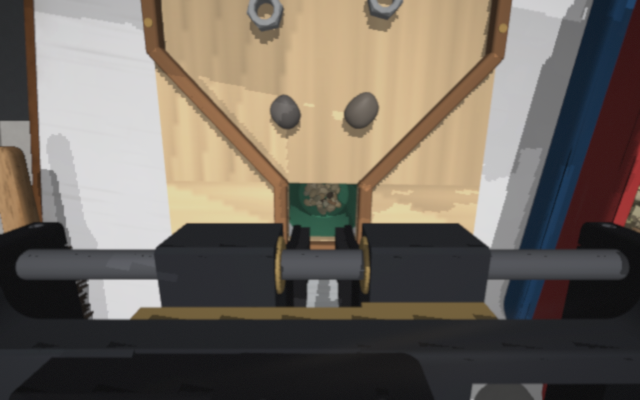

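```bash
python3 -c "
from h import *
where();go(40,-19,.10,-22);go(40,-19,.068,-22)"
```

```text
t 4.0 board [   1.9 -122.1] z 0.1492 F [0.2 0.2 0.5] w 0.0138 J [ 0.53  0.38 -0.52  1.6   0.18  1.22  0.14]
turn [-0.74  0.36 22.85] shift [ 0.0398 -0.1018  0.0505]
turn [-0.74  0.36 22.85] shift [ 0.0399 -0.1014  0.0825]
```

Call:
{"op": "carry_out", "data": {
  "increments": "0 0 8 0.015 -0.04 0.01 0.014; 0 0 16 0.03 -0.08 0.03 0.014; 0 0 22.8 0.0395 -0.1015 0.04 0.014; 0 0 22.8 0.0395 -0.1015 0.06 0.014; -0.7 0.3 22.8 0.0395 -0.1015 0.0815 0.014"
}}

```text
time: 4.62
ee_pos: [0.6095, -0.0037, 0.0687]
eef_rot: [0.993, -0.115, 0.0, 0.0]
ft_force: [0.3, -0.4, -0.2]
width: 0.0141
```

```bash
python3 -c "
from h import *
where()
for a in [(30,-44,.068,-22),(22,-64,.068,-20),(10,-82,.068,-12),(3,-96,.068,-4),(1,-108,.068,0)]: go(*a)"
```

```text
t 4.625 board [ 39.8 -21.3] z 0.0687 F [ 0.3 -0.4 -0.2] w 0.0141 J [ 0.31  0.47 -0.47  1.65  0.24  1.08 -0.47]
turn [ 0.05 -0.03  0.1 ] shift [-0.0006  0.0248  0.0007]
turn [ 0.05 -0.03 -1.9 ] shift [-0.0006  0.0463  0.0008]
turn [ 0.05 -0.02 -9.9 ] shift [-0.005   0.0675  0.0008]
turn [  0.06  -0.02 -17.9 ] shift [-0.0063  0.0831  0.0008]
turn [ 6.00e-02 -2.00e-02 -2.19e+01] shift [-0.0037  0.095   0.0008]
```

Call:
{"op": "carry_out", "data": {
  "increments": "0 0 0 0 0.01 0.0008 0.014; 0 0 0 0 0.02 0.0008 0.014; 0 0 -1 0 0.03 0.0008 0.014; 0 0 -2 -0.0005 0.04 0.0008 0.014; 0 0 -3 -0.0015 0.05 0.0008 0.014"
}}

```text
time: 5.25
ee_pos: [0.5965, -0.053, 0.0683]
eef_rot: [0.996, -0.089, 0.0, 0.001]
ft_force: [0.2, 0.2, 0.3]
width: 0.0138
```

```bash
python3 -c "
from h import *
where()
for a in [(10,-82,.068,-12),(3,-96,.068,-4),(1,-108,.068,0)]: go(*a)
p,d=r.camera('wrist');cv2.imwrite('pics/w3.png',p)"
```

```text
t 5.25 board [ 19.6 -68. ] z 0.0683 F [0.2 0.2 0.3] w 0.0138 J [ 0.39  0.45 -0.47  1.68  0.23  1.06 -0.33]
turn [ 0.06 -0.05 -6.84] shift [-0.0045  0.0164  0.0003]
turn [  0.06  -0.05 -14.84] shift [-0.0066  0.0319  0.0003]
turn [  0.06  -0.05 -18.84] shift [-0.0046  0.0439  0.0003]
```

View pics/w3.png

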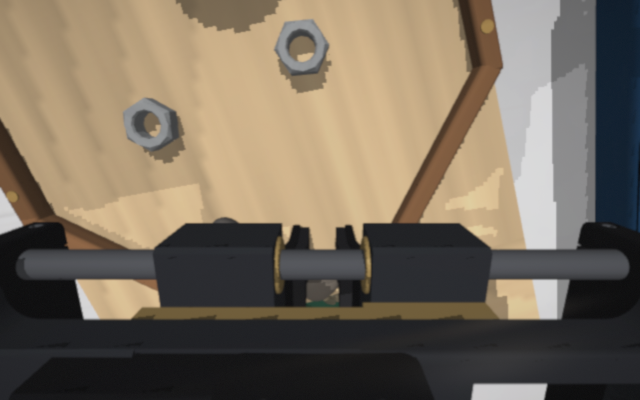

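The pebble sits in front of the fingers, just visible between them at about (320,290); the left pebble is at (225,222) and the nuts are untouched. Next I push it on through the hole.

Call:
{"op": "carry_out", "data": {
  "increments": "0 0 -4 -0.003 0.01 0.0003 0.014; 0 0 -8 -0.0045 0.018 0.0003 0.014; 0 0 -13 -0.006 0.027 0.0003 0.014; 0 0 -17 -0.006 0.036 0.0003 0.014; 0 0 -19 -0.0045 0.044 0.0003 0.014"
}}

```text
time: 5.92
ee_pos: [0.5836, -0.0975, 0.0679]
eef_rot: [0.997, 0.078, 0.0, 0.001]
ft_force: [-0.4, 0.1, -0.3]
width: 0.014
```

```bash
python3 -c "
from h import *
where()
for a in [(1,-112,.068,0),(0,-90,.11,5),(-39,-16,.10,22)]: go(*a)
p,d=r.camera('top');cv2.imwrite('pics/t4.png',cv2.resize(p[125:245,215:425],None,fx=3.8,fy=3.8,interpolation=cv2.INTER_CUBIC))"
```

```text
t 5.925 board [   0.2 -110.1] z 0.0679 F [-0.4  0.1 -0.3] w 0.014 J [ 0.51  0.44 -0.52  1.7   0.25  1.06  0.06]
turn [0.12 0.01 0.23] shift [ 0.0008  0.0019 -0.0001]
turn [ 0.12  0.01 -4.77] shift [-0.0001 -0.02   -0.0421]
turn [  0.11   0.03 -21.77] shift [-0.0388 -0.0942 -0.0322]
```

View pics/t4.png

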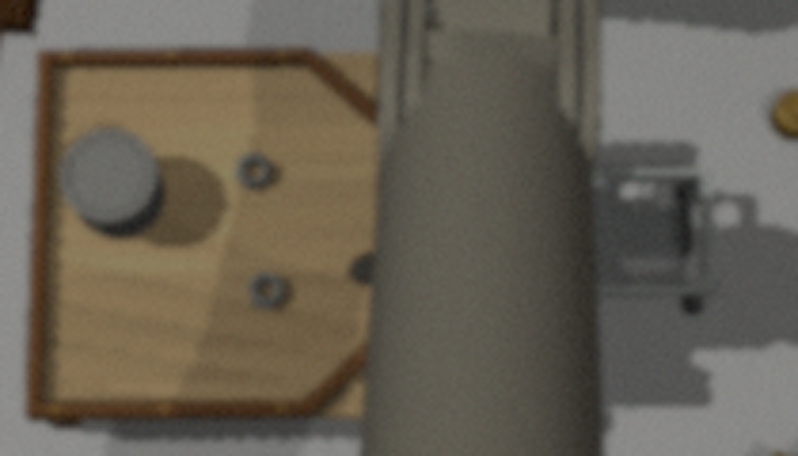

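Call:
{"op": "carry_out", "data": {
  "increments": "0 0 0 0 -0.01 -0.03 0.014; 0 0 -6 -0.012 -0.04 -0.034 0.014; 0 0 -14 -0.025 -0.065 -0.034 0.014; 0 0 -21.8 -0.0385 -0.089 -0.032 0.014; 0 0 -21.8 -0.0385 -0.089 -0.032 0.014"
}}

```text
time: 6.6
ee_pos: [0.5309, -0.015, 0.0998]
eef_rot: [0.964, 0.266, -0.0, 0.001]
ft_force: [0.1, -0.3, -0.5]
width: 0.014
```

```bash
python3 -c "
from h import *
where()
for a in [(-39,-21,.068,22)]: go(*a)
p,d=r.camera('top');cv2.imwrite('pics/t5.png',cv2.resize(p[125:245,215:425],None,fx=3.8,fy=3.8,interpolation=cv2.INTER_CUBIC))"
```

```text
t 6.6 board [-39.5 -20.6] z 0.0998 F [ 0.1 -0.3 -0.5] w 0.014 J [ 0.51  0.3  -0.65  1.83  0.21  1.08  0.32]
turn [0.13 0.09 0.24] shift [0.0004 0.0005 0.0318]
```

View pics/t5.png

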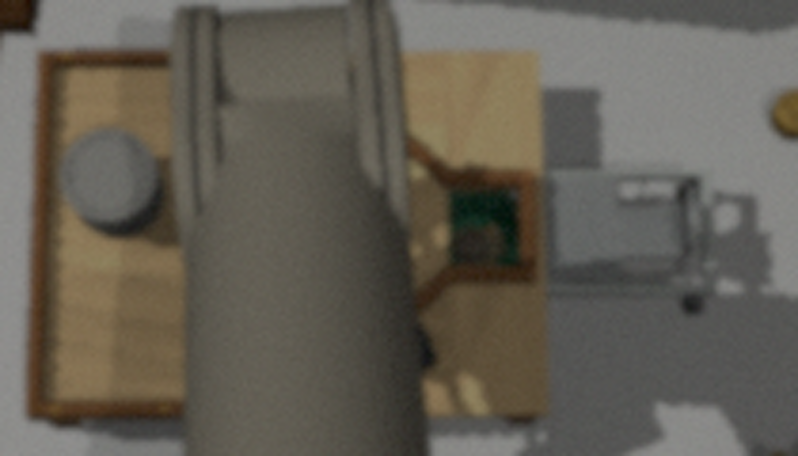

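Call:
{"op": "carry_out", "data": {
  "increments": "0 0 0 0 0 0.016 0.014; 0 0 0 0.0004 0 0.032 0.014; 0 0 0 0.0004 0.004 0.032 0.014; 0 0 0 0.0004 0.014 0.032 0.014; 0 0 0 0.0004 0.024 0.032 0.014"
}}

```text
time: 7.28
ee_pos: [0.545, -0.038, 0.0682]
eef_rot: [0.964, 0.264, -0.0, 0.002]
ft_force: [-0.2, 0.2, 0.1]
width: 0.0141
```

```bash
python3 -c "
from h import *
where()
for a in [(-20,-67,.068,18),(-10,-82,.068,12),(-3,-96,.068,4),(-1,-109,.068,0)]: go(*a)"
```

```text
t 7.275 board [-29.1 -45.5] z 0.0682 F [-0.2  0.2  0.1] w 0.0141 J [ 0.51  0.37 -0.62  1.82  0.25  1.03  0.33]
turn [0.19 0.05 3.98] shift [0.0004 0.0234 0.0003]
turn [0.2  0.04 9.98] shift [0.0041 0.041  0.0003]
turn [ 0.2   0.03 17.98] shift [0.0053 0.0566 0.0004]
turn [2.000e-01 2.000e-02 2.198e+01] shift [0.0023 0.0694 0.0004]
```

Call:
{"op": "carry_out", "data": {
  "increments": "0 0 2 0 0.012 0.0003 0.014; 0 0 4 0.0004 0.023 0.0003 0.014; 0 0 7 0.002 0.032 0.0003 0.014; 0 0 10 0.004 0.041 0.0003 0.014; 0 0 14 0.0045 0.049 0.0003 0.014"
}}

```text
time: 7.9
ee_pos: [0.5743, -0.0787, 0.0681]
eef_rot: [0.99, 0.143, 0.0, 0.002]
ft_force: [-0.4, -0.7, -0.2]
width: 0.014
```

```bash
python3 -c "
from h import *
where()
for a in [(-3,-96,.068,4),(0,-110,.068,0)]: go(*a)
p,d=r.camera('wrist');cv2.imwrite('pics/w6.png',p)"
```

```text
t 7.9 board [ -6.2 -90.1] z 0.0681 F [-0.4 -0.7 -0.2] w 0.014 J [ 0.5   0.42 -0.55  1.73  0.25  1.05  0.16]
turn [ 0.2  -0.    3.77] shift [0.0024 0.0063 0.0001]
turn [ 0.2  -0.01  7.77] shift [0.0035 0.0206 0.0002]
```

View pics/w6.png

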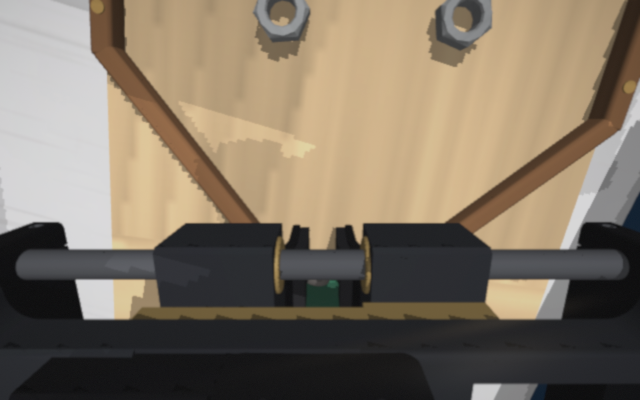

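Call:
{"op": "carry_out", "data": {
  "increments": "0 0 3 0.002 0.007 0.0001 0.014; 0 0 5 0.003 0.014 0.0001 0.014; 0 0 7.8 0.0035 0.0205 0.0001 0.014; 0 0 7.8 0.0035 0.0205 0 0.014; 0 0 7.8 0.0035 0.0205 0 0.014"
}}

```text
time: 8.57
ee_pos: [0.5837, -0.0982, 0.0682]
eef_rot: [0.997, 0.073, 0.001, 0.002]
ft_force: [0.7, 0.6, 0.1]
width: 0.0141
```

```bash
python3 -c "
from h import *
where()
for a in [(50,48,.11,-17),(46,30,.1,0),(0,60,.1,0)]: go(*a)"
```

```text
t 8.575 board [ 1.000e-01 -1.107e+02] z 0.0682 F [0.7 0.6 0.1] w 0.0141 J [ 0.5   0.44 -0.51  1.7   0.25  1.06  0.06]
turn [ 0.21 -0.07 16.75] shift [ 0.0492 -0.1588 -0.0424]
turn [ 0.22 -0.04 -0.25] shift [ 0.0453 -0.1408 -0.0323]
turn [ 0.22 -0.04 -0.25] shift [-0.0008 -0.1706 -0.0325]
```

Call:
{"op": "carry_out", "data": {
  "increments": "0 0 0 0 -0.01 -0.03 0.014; 0 0 4 0.012 -0.05 -0.034 0.014; 0 0 9 0.028 -0.1 -0.034 0.014; 0 0 15 0.04 -0.14 -0.034 0.014; 0 0 16.3 0.0467 -0.1625 -0.033 0.014"
}}

```text
time: 9.2
ee_pos: [0.6058, 0.073, 0.1008]
eef_rot: [0.998, -0.068, 0.001, 0.001]
ft_force: [1.0, -1.2, -0.5]
width: 0.014
```

```bash
python3 -c "
from h import *
where()
for a in [(47.5,52,.10,-16.5)]: go(*a)
p,d=r.camera('top');cv2.imwrite('pics/t7.png',cv2.convertScaleAbs(cv2.resize(p[125:245,215:425],None,fx=3.8,fy=3.8,interpolation=cv2.INTER_CUBIC),alpha=1.8))
where()"
```

```text
t 9.2 board [47.8 55.2] z 0.1008 F [ 1.  -1.2 -0.5] w 0.014 J [ 0.22  0.45 -0.53  1.62  0.25  1.14 -0.5 ]
turn [ 0.14 -0.11  0.07] shift [0.0006 0.0031 0.0008]
t 9.25 board [48.1 58.1] z 0.1007 F [-1.6  1.3 -0.3] w 0.014 J [ 0.22  0.45 -0.53  1.62  0.24  1.14 -0.51]
```

View pics/t7.png

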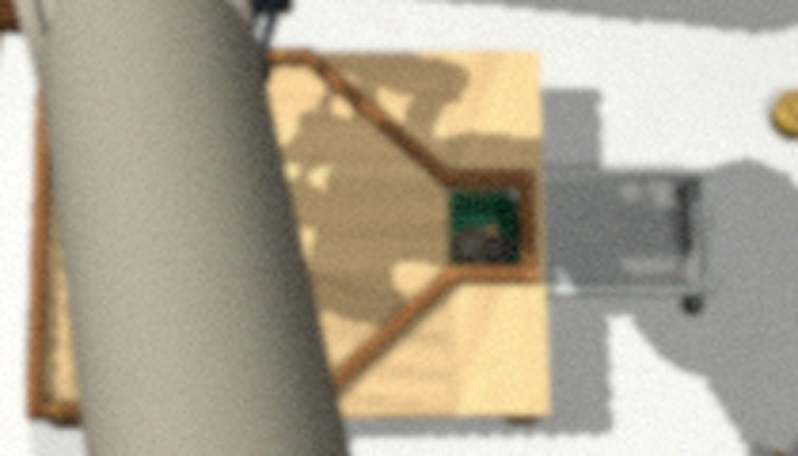

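```bash
python3 -c "
from h import *
for a in [(47.5,52,.10,-16.5),(47.5,52,.068,-16.5)]: go(*a)"
```

```text
turn [ 0.05 -0.09  0.2 ] shift [0.0012 0.0061 0.0007]
turn [ 0.05 -0.09  0.2 ] shift [0.0011 0.006  0.0327]
```

Call:
{"op": "carry_out", "data": {
  "increments": "0 0 0.2 0.001 0.006 0.001 0.014; 0 0 0.2 0.001 0.006 0.01 0.014; 0 0 0.2 0.001 0.006 0.022 0.014; 0 0 0.2 0.001 0.006 0.0325 0.014; 0 0 0.2 0.001 0.006 0.0325 0.014"
}}

```text
time: 9.88
ee_pos: [0.6051, 0.0694, 0.0669]
eef_rot: [0.998, -0.069, -0.0, 0.001]
ft_force: [0.3, -0.6, 0.2]
width: 0.0142
```

```bash
python3 -c "
from h import *
where()
for a in [(32,0,.068,-16),(17,-52,.068,-16),(5,-85,.068,-8),(1,-110,.068,0)]: go(*a)"
```

```text
t 9.875 board [46.5 51.7] z 0.0669 F [ 0.3 -0.6  0.2] w 0.0142 J [ 0.22  0.48 -0.52  1.65  0.26  1.08 -0.51]
turn [ 0.07  0.03 -0.52] shift [ 0.0008  0.0537 -0.0011]
turn [ 0.07  0.03 -0.52] shift [ 0.0012  0.1078 -0.001 ]
turn [ 0.07  0.03 -8.52] shift [-0.0009  0.1429 -0.0009]
turn [  0.07   0.04 -16.52] shift [ 0.0023  0.168  -0.0009]
```

Call:
{"op": "carry_out", "data": {
  "increments": "0 0 0 0 0.01 -0.001 0.014; 0 0 0 0.0005 0.022 -0.001 0.014; 0 0 0 0.001 0.034 -0.001 0.014; 0 0 0 0.001 0.046 -0.001 0.014; 0 0 0 0.001 0.058 -0.001 0.014"
}}

```text
time: 10.5
ee_pos: [0.5981, 0.0108, 0.068]
eef_rot: [0.998, -0.069, -0.0, 0.001]
ft_force: [0.3, 0.6, 0.3]
width: 0.0141
```

Call:
{"op": "carry_out", "data": {
  "increments": "0 0 0 0 0.01 0 0.014; 0 0 0 0 0.02 0 0.014; 0 0 -1 0 0.03 0 0.014; 0 0 -2 0 0.04 0 0.014; 0 0 -3 0 0.049 0 0.014"
}}

```text
time: 11.12
ee_pos: [0.5913, -0.0383, 0.0681]
eef_rot: [0.999, -0.042, -0.0, 0.001]
ft_force: [0.1, -0.4, 0.2]
width: 0.0142
```

```bash
python3 -c "
from h import *
where()
for a in [(5,-85,.068,-8),(1,-97,.068,-4),(0,-111,.068,0)]: go(*a)
p,d=r.camera('wrist');cv2.imwrite('pics/w8.png',p)"
```

```text
t 11.125 board [ 16.7 -52.7] z 0.0681 F [ 0.1 -0.4  0.2] w 0.0142 J [ 0.39  0.44 -0.5   1.7   0.24  1.06 -0.27]
turn [ 0.07  0.02 -5.47] shift [-0.0038  0.0341  0.0002]
turn [ 0.07  0.03 -9.47] shift [-0.0049  0.0467  0.0002]
turn [  0.07   0.03 -13.47] shift [-0.0026  0.0605  0.0002]
```

View pics/w8.png

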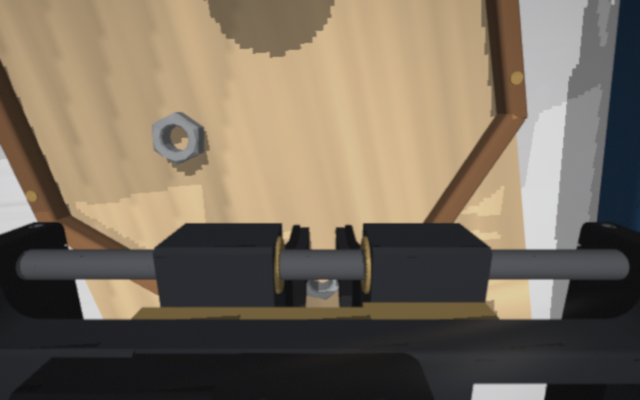

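Nut is centred before the fingers (320,288); pushing it on.

Call:
{"op": "carry_out", "data": {
  "increments": "0 0 -2 -0.001 0.011 0.0002 0.014; 0 0 -4 -0.003 0.022 0.0002 0.014; 0 0 -6 -0.004 0.033 0.0002 0.014; 0 0 -9 -0.005 0.044 0.0002 0.014; 0 0 -11 -0.004 0.052 0.0002 0.014"
}}

```text
time: 11.8
ee_pos: [0.5827, -0.0919, 0.0679]
eef_rot: [0.999, 0.054, -0.0, 0.001]
ft_force: [0.3, -0.3, -0.5]
width: 0.0139
```

```bash
python3 -c "
from h import *
where()
go(0,-111,.068,0)"
```

```text
t 11.8 board [   0.  -104.4] z 0.0679 F [ 0.3 -0.3 -0.5] w 0.0139 J [ 0.5   0.44 -0.52  1.7   0.25  1.06  0.01]
turn [ 0.12  0.06 -2.42] shift [ 0.0002  0.0066 -0.    ]
```

Call:
{"op": "carry_out", "data": {
  "increments": "0 0 -2.4 0.0002 0.005 0 0.014; 0 0 -2.4 0.0002 0.009 0 0.014; 0 0 -2.4 0.0002 0.009 0 0.014; 0 0 -2.4 0 -0.002 -0.02 0.014; 0 0 -2.4 0 -0.03 -0.034 0.014"
}}

```text
time: 12.42
ee_pos: [0.5799, -0.0618, 0.1039]
eef_rot: [0.997, 0.074, 0.0, 0.001]
ft_force: [0.6, 0.8, 0.4]
width: 0.0142
```

```bash
python3 -c "
from h import *
where()
go(-52,44,.1,18.7)"
```

```text
t 12.425 board [  1.8 -74.2] z 0.1039 F [0.6 0.8 0.4] w 0.0142 J [ 0.48  0.39 -0.55  1.69  0.22  1.12  0.01]
turn [ 1.500e-01  1.000e-02 -1.883e+01] shift [-0.0541 -0.1181  0.0035]
```

Call:
{"op": "carry_out", "data": {
  "increments": "0 0 -6 -0.018 -0.04 0 0.014; 0 0 -12 -0.036 -0.08 0 0.014; 0 0 -18.8 -0.052 -0.11 0 0.014; 0 0 -18.8 -0.054 -0.118 0.003 0.014; 0 0 -18.8 -0.054 -0.118 0.004 0.014"
}}

```text
time: 13.05
ee_pos: [0.5093, 0.0475, 0.1003]
eef_rot: [0.972, 0.236, 0.0, 0.002]
ft_force: [-0.3, 0.1, -0.7]
width: 0.0141
```

```bash
python3 -c "
from h import *
p,d=r.camera('top');cv2.imwrite('pics/t9.png',cv2.convertScaleAbs(cv2.resize(p[125:245,215:425],None,fx=3.8,fy=3.8,interpolation=cv2.INTER_CUBIC),alpha=1.8))
where();go(-52,44,.068,18.7)"
```

```text
t 13.1 board [-51.5  43.6] z 0.1 F [0.4 0.2 0.4] w 0.0139 J [ 0.43  0.26 -0.68  1.87  0.19  1.07  0.15]
turn [ 0.18  0.01 -0.11] shift [-0.0004 -0.0007  0.032 ]
```

View pics/t9.png

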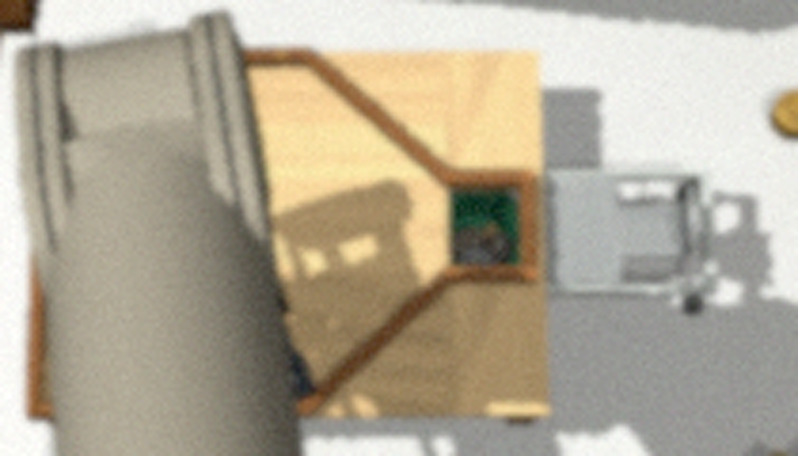

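The first nut is through: the board is clear on that side and it lies with the pebbles in the cup near (485,240). Now the last nut.

Call:
{"op": "carry_out", "data": {
  "increments": "0 0 0 0 0 0.016 0.014; 0 0 0 0 0 0.032 0.014; 0 0 0 0 0.003 0.032 0.014; 0 0 0 0 0.012 0.032 0.014; 0 0 0 0 0.022 0.032 0.014"
}}

```text
time: 13.72
ee_pos: [0.5202, 0.0261, 0.0684]
eef_rot: [0.972, 0.235, 0.001, 0.002]
ft_force: [-0.2, 0.0, -0.3]
width: 0.0139
```

```bash
python3 -c "
from h import *
where();go(-18,-50,.068,17)"
```

```text
t 13.725 board [-43.9  21.7] z 0.0684 F [-0.2  0.  -0.3] w 0.0139 J [ 0.44  0.32 -0.66  1.88  0.23  1.01  0.16]
turn [ 0.2  -0.02  1.56] shift [0.0018 0.0762 0.0006]
```

Call:
{"op": "carry_out", "data": {
  "increments": "0 0 0 0 0.012 0.0004 0.014; 0 0 0 0.0005 0.024 0.0004 0.014; 0 0 0.5 0.001 0.036 0.0004 0.014; 0 0 1 0.0015 0.048 0.0004 0.014; 0 0 1.5 0.0015 0.06 0.0004 0.014"
}}

```text
time: 14.35
ee_pos: [0.5494, -0.0273, 0.0681]
eef_rot: [0.975, 0.222, 0.001, 0.002]
ft_force: [-0.6, 0.1, -0.1]
width: 0.0139
```

```bash
python3 -c "
from h import *
where()
for a in [(-12,-67,.068,12),(-5,-87,.068,7),(0,-105,.068,2),(0,-111,.068,0)]: go(*a)
p,d=r.camera('wrist');cv2.imwrite('pics/w10.png',p)"
```

```text
t 14.35 board [-23.1 -35.5] z 0.0681 F [-0.6  0.1 -0.1] w 0.0139 J [ 0.49  0.38 -0.61  1.81  0.25  1.03  0.22]
turn [ 0.2  -0.03  5.03] shift [0.0014 0.0334 0.0003]
turn [ 0.19 -0.04 10.03] shift [0.0023 0.0546 0.0003]
turn [ 0.19 -0.05 15.03] shift [0.0018 0.0733 0.0004]
turn [ 0.19 -0.05 17.03] shift [0.     0.079  0.0004]
```

View pics/w10.png

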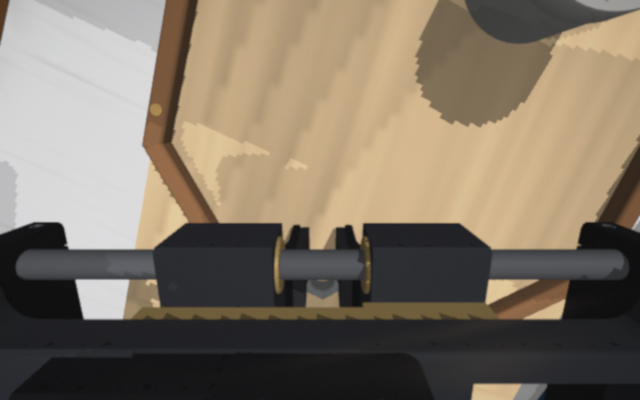

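Call:
{"op": "carry_out", "data": {
  "increments": "0 0 2 0.0005 0.011 0.0003 0.014; 0 0 4 0.001 0.022 0.0003 0.014; 0 0 5 0.0015 0.033 0.0003 0.014; 0 0 8 0.002 0.044 0.0003 0.014; 0 0 10 0.0023 0.054 0.0003 0.014"
}}

```text
time: 15.02
ee_pos: [0.5757, -0.0775, 0.068]
eef_rot: [0.991, 0.134, 0.001, 0.002]
ft_force: [0.3, 0.8, -0.2]
width: 0.0139
```

```bash
python3 -c "
from h import *
where()
for a in [(0,-105,.068,2),(0,-112,.068,0)]: go(*a)"
```

```text
t 15.025 board [ -4.7 -89.1] z 0.068 F [ 0.3  0.8 -0.2] w 0.0139 J [ 0.5   0.43 -0.55  1.73  0.26  1.05  0.14]
turn [ 0.23 -0.08  4.73] shift [0.0028 0.0164 0.0001]
turn [ 0.23 -0.08  6.73] shift [0.002  0.0233 0.0001]
```

Call:
{"op": "carry_out", "data": {
  "increments": "0 0 3 0.0015 0.009 0 0.014; 0 0 5 0.0025 0.017 0 0.014; 0 0 6.7 0.002 0.023 0 0.014; 0 0 6.7 0.002 0.023 0 0.014; 0 0 6.7 0.002 0.01 -0.03 0.014"
}}

```text
time: 15.65
ee_pos: [0.5785, -0.087, 0.0963]
eef_rot: [0.997, 0.075, -0.001, 0.001]
ft_force: [-0.2, -0.0, 0.2]
width: 0.0146
```

```bash
python3 -c "
from h import *
where()
for a in [(0,-190,.15,0),(0,-296,.15,0)]: go(*a)"
```

```text
t 15.65 board [ -3.4 -98.9] z 0.0963 F [-0.2 -0.   0.2] w 0.0146 J [ 0.5   0.4  -0.53  1.69  0.23  1.11  0.06]
turn [ 0.16  0.15 -0.01] shift [ 0.0032  0.0912 -0.0534]
turn [ 0.16  0.15 -0.01] shift [ 0.0033  0.1972 -0.0531]
```

Call:
{"op": "carry_out", "data": {
  "increments": "0 0 0 0.001 0.02 -0.03 0; 0 0 0 0.002 0.07 -0.05 0; 0 0 0 0.003 0.12 -0.053 0; 0 0 0 0.003 0.17 -0.053 0; 0 0 0 0.003 0.201 -0.053 0"
}}

```text
time: 16.27
ee_pos: [0.6114, -0.2878, 0.1497]
eef_rot: [0.997, 0.075, -0.001, 0.002]
ft_force: [0.4, 0.1, -0.6]
width: 0.0005
```

```bash
python3 -c "
from h import *
for n in ('top','wrist','scene'):
  p,d=r.camera(n)
  if n=='top':p=cv2.convertScaleAbs(cv2.resize(p[125:245,215:425],None,fx=3.8,fy=3.8,interpolation=cv2.INTER_CUBIC),alpha=1.8)
  if n=='scene':p=cv2.resize(p[140:290,220:430],None,fx=3.8,fy=3.8,interpolation=cv2.INTER_CUBIC)
  cv2.imwrite('pics/%s11.png'%n,p)
where()
go(0,-300,.072,0)"
```

```text
t 16.425 board [  -0.9 -301.2] z 0.1493 F [ 0.6 -0.3 -0.5] w 0.0006 J [ 0.68  0.53 -0.44  1.39  0.23  1.28  0.37]
turn [ 0.14  0.18 -0.14] shift [ 0.0012 -0.0014  0.0773]
```

View pics/top11.png

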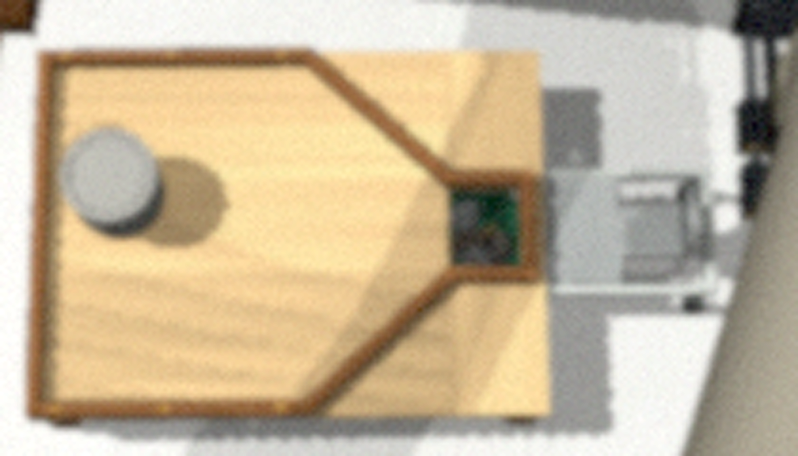

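View pics/wrist11.png

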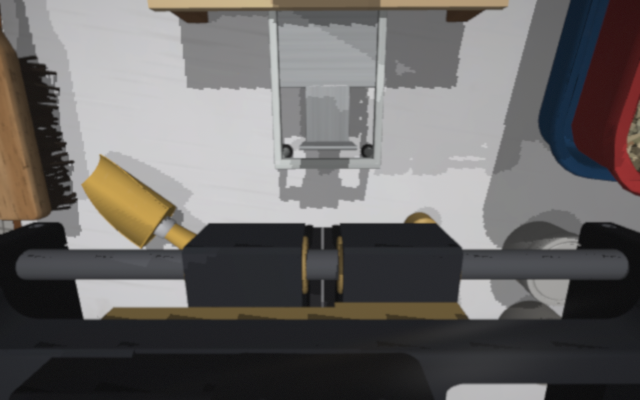

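View pics/scene11.png

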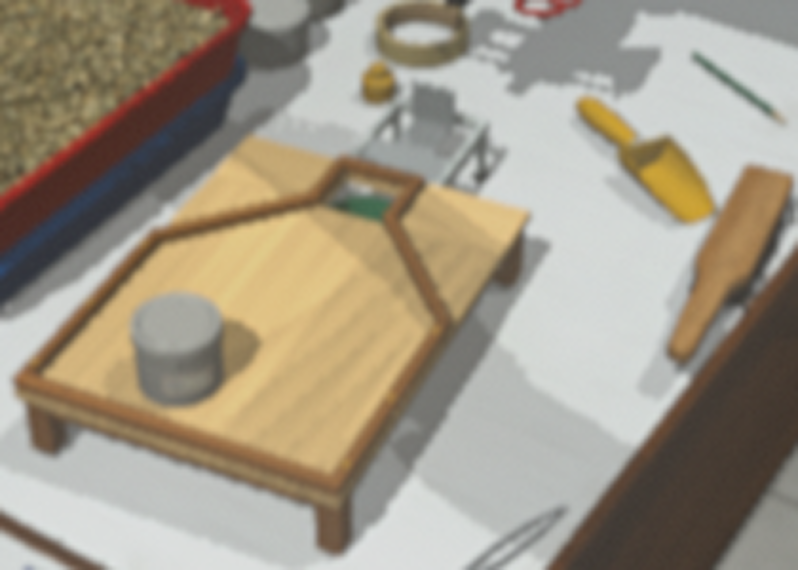

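Call:
{"op": "carry_out", "data": {
  "increments": "0 0 0 0.001 -0.001 0.025 0; 0 0 0 0.001 -0.001 0.05 0; 0 0 0 0.001 -0.001 0.0775 0; 0 0 0 0.001 -0.001 0.0775 0; 0 0 0 0.001 -0.001 0.0775 0"
}}

```text
time: 17.05
ee_pos: [0.6127, -0.2849, 0.0732]
eef_rot: [0.997, 0.075, -0.001, 0.001]
ft_force: [0.2, 0.2, -0.2]
width: 0.0004
```

```bash
python3 -c "
from h import *
where()
go(0,-230,.071,0)"
```

```text
t 17.05 board [   0.7 -299.7] z 0.0732 F [ 0.2  0.2 -0.2] w 0.0004 J [ 0.67  0.59 -0.43  1.46  0.26  1.15  0.35]
turn [ 0.16  0.1  -0.07] shift [-0.0008 -0.0697  0.002 ]
```

Call:
{"op": "carry_out", "data": {
  "increments": "0 0 0 0 -0.014 0.002 0; 0 0 0 0 -0.028 0.002 0; 0 0 0 -0.001 -0.042 0.002 0; 0 0 0 -0.001 -0.056 0.002 0; 0 0 0 -0.001 -0.068 0.002 0"
}}

```text
time: 17.68
ee_pos: [0.6016, -0.2169, 0.0714]
eef_rot: [0.997, 0.075, -0.001, 0.002]
ft_force: [2.2, -2.8, 1.2]
width: 0.0007
```

Call:
{"op": "carry_out", "data": {
  "increments": "0 0 0 0 -0.002 0 0; 0 0 0 0 -0.004 0 0; 0 0 0 0 -0.006 0 0; 0 0 0 0 -0.008 0 0; 0 0 0 0 -0.009 0 0"
}}

```text
time: 18.3
ee_pos: [0.6002, -0.208, 0.0713]
eef_rot: [0.997, 0.075, -0.001, 0.002]
ft_force: [1.3, -1.1, 0.8]
width: 0.0002
```

```bash
python3 -c "
from h import *
where()"
```

```text
t 18.3 board [-1.000e-01 -2.218e+02] z 0.0713 F [ 1.3 -1.1  0.8] w 0.0002 J [ 0.61  0.52 -0.46  1.58  0.25  1.11  0.24]
```

Call:
{"op": "carry_out", "data": {
  "increments": "0 0 0 0 -0.002 0 0; 0 0 0 0 -0.004 0 0; 0 0 0 0 -0.005 0 0; 0 0 0 0 -0.006 0 0; 0 0 0 0 -0.006 0 0"
}}

```text
time: 18.92
ee_pos: [0.5994, -0.2032, 0.0713]
eef_rot: [0.997, 0.074, -0.0, 0.002]
ft_force: [1.6, -5.8, -0.5]
width: 0.0001
```

```bash
python3 -c "
from h import *
where()"
```

```text
t 18.925 board [-2.000e-01 -2.169e+02] z 0.0713 F [ 1.6 -5.8 -0.5] w 0.0001 J [ 0.61  0.51 -0.46  1.59  0.25  1.1   0.23]
```

Call:
{"op": "carry_out", "data": {
  "increments": "0 0 0 0 -0.002 0 0; 0 0 0 0 -0.003 0 0; 0 0 0 0 -0.004 0 0; 0 0 0 0 -0.005 0 0; 0 0 0 0 -0.005 0 0"
}}

```text
time: 19.55
ee_pos: [0.5993, -0.2031, 0.0715]
eef_rot: [0.997, 0.073, 0.001, 0.005]
ft_force: [7.9, -15.5, -4.9]
width: 0.0003
```

```bash
python3 -c "
from h import *
where()"
```

```text
t 19.55 board [  -0.3 -216.8] z 0.0715 F [  7.9 -15.5  -4.9] w 0.0003 J [ 0.6   0.51 -0.46  1.59  0.26  1.1   0.22]
```

Call:
{"op": "carry_out", "data": {
  "increments": "0 0 0 0 0.008 0 0; 0 0 0 0 0.02 0 0; 0 0 0 0 0.03 -0.03 0; 0 0 0 0 0.05 -0.08 0; 0 0 0 0 0.08 -0.12 0"
}}

```text
time: 20.18
ee_pos: [0.611, -0.2805, 0.1943]
eef_rot: [0.997, 0.074, 0.001, 0.005]
ft_force: [0.2, -0.6, -0.8]
width: 0.0004
```

Call:
{"op": "carry_out", "data": {
  "increments": "0 0 0 0 0.02 -0.01 0; 0 0 0 0 0.02 -0.01 0; 0 0 0 0 0.02 -0.01 0; 0 0 0 0 0.02 -0.01 0; 0 0 0 0 0.02 -0.01 0"
}}

```text
time: 20.8
ee_pos: [0.6138, -0.2993, 0.204]
eef_rot: [0.997, 0.074, 0.001, 0.004]
ft_force: [0.2, -0.2, 0.0]
width: 0.0002
```

```bash
python3 -c "
from h import *
for n in ('top','scene'):
  p,d=r.camera(n)
  if n=='top':p=cv2.convertScaleAbs(cv2.resize(p[125:245,215:425],None,fx=3.8,fy=3.8,interpolation=cv2.INTER_CUBIC),alpha=1.8)
  if n=='scene':p=cv2.resize(p[140:290,220:430],None,fx=3.8,fy=3.8,interpolation=cv2.INTER_CUBIC)
  cv2.imwrite('pics/%s12.png'%n,p)
where()"
```

```text
t 20.9 board [  -0.4 -314.6] z 0.2043 F [ 0.   0.4 -0.4] w 0.0002 J [ 0.69  0.5  -0.44  1.3   0.22  1.38  0.4 ]
```

View pics/top12.png

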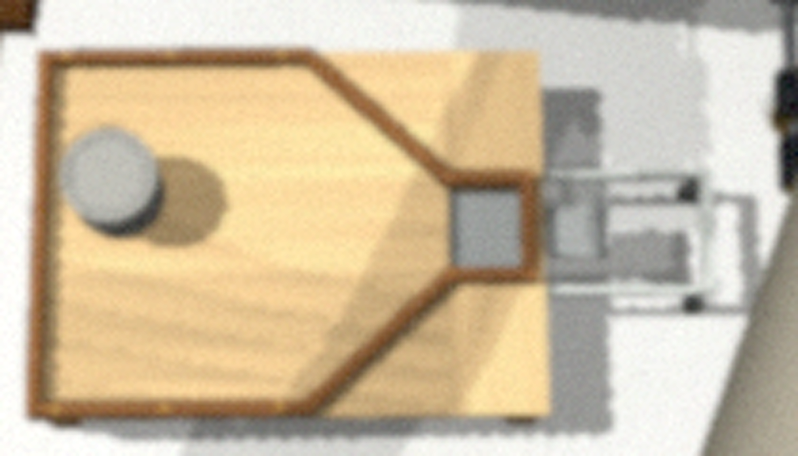

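View pics/scene12.png

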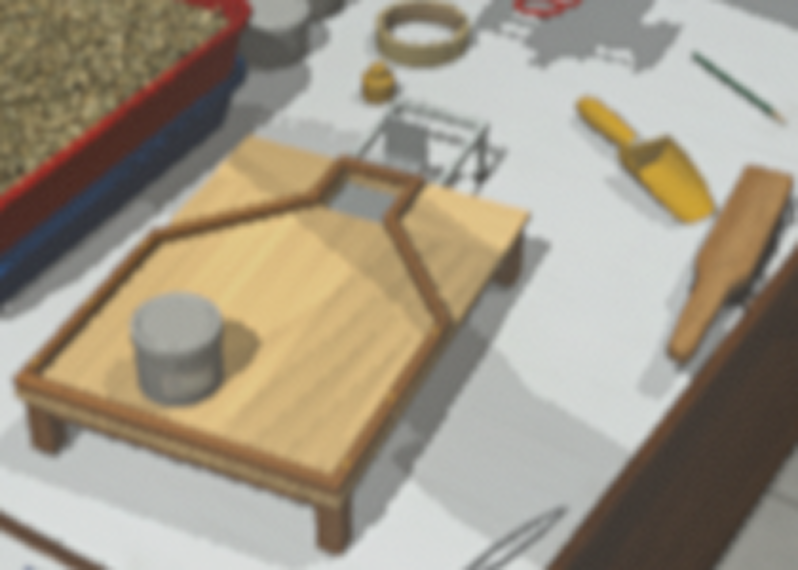

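The hole at (487,230) is closed by the grey gate plate. The deck is empty except for the tin, still at (109,176), and the other things haven't moved. I'm handing the job in.

```bash
python3 -c "
from bench import r
print(r.close_job())"
```

```text
the job is handed in; nothing more can be done
None
```

I pushed the gate open to its stop and swept both pebbles and both nuts through the hole one at a time. I then pushed the gate shut against its end stop, retreated and handed the job in at about 21 s of the 61 s.

- **Gate:** It stopped solidly at both ends. The finger contact positions fit the full 56 mm travel, and the last pictures show the hole closed by the plate.
- **Pieces:** The deck is empty, and with the gate open the pieces were visible in the cup. I couldn't count all four separately in those pictures. They went in at the hole and nothing was seen lying beside the cup.
- **Other things:** In the last pictures the tin, brush, weight and scoop are where they were at the start. The cup hides under the board, so I could only judge it through the hole before the gate was shut; it looked in place.
- **Forces:** The highest reading was about 31 N, at the open stop. No check failed.

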